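# Face the prayer wheel's stripe to the scanner and hold the scan switch

### The job

Turn the copper prayer-wheel drum on the vise until its white stripe squarely faces the blue scanner block, which may stand on either side of the vise, and let go of the drum. Then press the green cap of the yellow hold-to-scan switch 10 mm down, level with the tops of its two brass posts, without ever pushing it to the bottom, and keep holding it there: the program finishes while the robot is still holding the cap down. Leave the drum facing the scanner and the other parts undisturbed.

Things in the scene. Friction and masses are not known exactly. Their poses are not given: they have to be found in the camera images.
- vise: Small grey steel bench vise, fixed, base 150 x 90 mm, 62 mm high, holding an upright brass collar on whose axis the drum turns. Origin on the bench under the drum's axis; its x axis runs along the vise's screw, the bar handle at its -x end (reaching 90 mm out, 34 mm up); z up. The drum and its knob belong to this body.
- drum (a joint): Turn of the drum about its vertical axis, rad, counter-clockwise from above positive, limits -3.1 to 3.1. At 0 the white stripe faces the vise's own -x; it faces the vise's own +y at -pi/2 and -y at +pi/2. Stays where left (friction torque about 0.04 N m).
- knob (a point): Grip point on the drum's axis inside the dark wooden knob on its top, 162 mm above the bench. The knob is an upright round cylinder, 28 mm diameter, its top 12 mm above this point, its foot 17 mm below it on the drum's shallow copper dome. Drum and knob turn as one and cannot be lifted.
- mark (a point): Middle of the white stripe, on the drum's side 30 mm from its axis, 106 mm above the bench. The stripe is 10 mm wide, runs the full height of the side and on across the dome to the knob, so it is also seen from above. The drum is copper with brass bands, 60 mm diameter, from 76 to 136 mm above the bench.
- scanner: Blue scanner block, fixed, 60 x 44 mm foot, 46 x 34 mm body, 121 mm high, a dark panel with a round lens on each of its two broad faces and a green lamp on top. Origin under its centre on the bench. It stands 100 mm from the drum's axis, straight along the vise's own +y or -y, its own axes parallel to the vise's (lenses on its +y and -y faces).
- pin_block: Beech block with three upright iron pins, fixed, 60 x 44 mm, 90 mm high over the pins, across the vise from the scanner, 100 mm from the drum's axis. Origin under its centre.
- switch: Yellow hold-to-scan switch box, fixed, 80 x 84 mm, 45 mm high. Origin under its centre on the bench, z up. Two brass posts 8 mm in diameter stand 32 mm to either side of the centre along its own y, their tops 85 mm above the bench. The cap belongs to this body.
- cap (a joint): Travel of the green cap straight down, m: 0 released (cap top 95 mm above the bench), 0.010 wanted (cap top at 85 mm, level with the brass posts), 0.020 bottom (panic stop). Spring return: about 3 N to start, 7 N at 10 mm, 11 N at the bottom.
- cap_top (a point): Centre of the green cap's flat top, which moves down with it; the cap is 40 mm in diameter and 14 mm thick.
- dome: Loose spare copper dome lying rim down, 76 mm diameter, 33 mm high. Origin under its centre. Leave alone.
- pin: Loose iron center pin lying on the bench along its x, 110 mm long, 12 mm square ends. Origin under its middle. Leave alone.
- spare_knob: Loose carved juniper knob standing, 32 mm diameter, 34 mm high. Origin under its centre. Leave alone.
Not all that is in view belongs to the job. There is more than one size of the switch; the job needs the largest.

How it is judged:
By the outcome, as a careful person would: the job done as asked, in the order asked, and still so for the second after the job is handed in, while the arm keeps its last pose, push and grip.
It also fails if it takes over 64 s, if anything falls off the work surface, if the arm or the gripper's body presses on something with over 40 N, if the wrist force passes 120 N, or if a joint passes its speed limit or range.

### The arm

A 6-joint arm with a two-finger parallel gripper is mounted at the origin on the work surface. World frame = base frame: x ahead of the robot, y to its left, z up, the work surface at z = 0. Lengths are in m, angles in rad, forces in N, time in s.
With the tool pointing down it reaches from about 0.275 to 0.725 m from the base axis. Payload 5.6 kg.
Tool frame: the origin (TCP) lies on the centre line of the jaws, within the pads' length; the fingertips stand 17 mm ahead of it and the grasp point (between the pads) lies 2 mm behind it; x points along the fingers, y is the direction in which the jaws open and shut, and the axes are right-handed (so a half turn about x gives the same grasp; the last joint's range is limited). The gripper opens to 85 mm and grips with 20 to 120 N. Pads are 22 mm wide; open, the fingers measure 114 mm over their backs; the gripper's body (76 mm by 85 mm) begins 54 mm behind the grasp point. The pads swing forward as they close: fully open they stand 13 mm farther back than shut.
Start: joints at [1.584, 0.255, 0.108, 0, -1.424, -0.285], TCP at [0.148, 0.53, 0.248] pointing down, gripper open.
Joint ranges: [-2.95, 2.95], [-1.21, 1.97], [-1.09, 1.5], [-2.87, 1.71], [-2.94, -0.07], [-3.05, 3.05]. Speed limits (rad/s): [2.57, 2.57, 3.14, 3.14, 3.14, 3.14].

### API

Orientations are given as a unit quaternion [w, x, y, z].
In Python, from plant import reach, move_straight, move_j, let_go, close_gripper, dwell, solve_ik, capture, PlanningError, finish_job, get_time, get_joint_positions, get_joint_vel, get_joint_torque, get_eef_pos, get_tool_rot, get_wrist_force, get_ft_torque, get_finger_gap gives the robot as it stands. Calls block until the motion is done:
- reach(position, orientation): joint-space move of the TCP to a pose.
- move_straight(position, rotation=None, feed=0.15, max_force=None): straight line of the TCP; rotation=None keeps the orientation; feed is the mean speed in m/s. With max_force (N) it stops when the force on the tool has changed by that much, and returns True; else False.
- move_j(angles): joint-space move.
- let_go() and close_gripper(): open the fingers fully, or close them until they stop; the grip force is fixed at half the most.
- dwell(seconds).
- solve_ik(position, orientation): joint angles nearest the present ones, or None.
- capture(name): name is "side" or "top" or "wrist"; returns a dict with "pixels" (384x512x3 uint8, red, green, blue), "depth" (384x512 float32, m along the optical axis (not along the pixel's ray), 0 where there is no reading), "fx", "fy", "cx", "cy" (pixels), "D" ([k1, k2, p1, p2, k3] as OpenCV has them; the pictures are not rectified), "rvec" (rotation vector, rad) and "tvec" (3), from world to camera coordinates, as OpenCV has them; the wrist camera has in their place "hand_eye" (4x4, takes a point from camera to tool coordinates, whose origin is the TCP and whose axes are the tool frame's). Camera axes: x right, y down, z forward; pixel columns grow to the right and rows downward; lengths in m; the calibration is good to about 2 mm. A picture is of the moment at which its call begins: read the wrist's pose just before it.
A pose or a line that the arm cannot do raises PlanningError and nothing moves.
- finish_job(): hands the job in, once; it reports no verdict.
Readings, each from a call of its own:
- get_time(): time.
- get_joint_positions(): joint angles.
- get_joint_vel(): joint speeds.
- get_joint_torque(): joint torques, N m.
- get_eef_pos(): TCP position.
- get_tool_rot(): TCP orientation.
- get_wrist_force(): force on the tool from outside, world axes, zero at the start.
- get_ft_torque(): the same for the moment, N m.
- get_finger_gap(): opening from 0.0 (shut) to 1.0 (fully open).
Only numpy, scipy, OpenCV 4.12 (cv2) and the standard library are available. Lean on these libraries where they do the work, as an engineer would, in place of code of your own. Each camera call takes 0.05 s, during which the arm holds its last target. There are 200 camera calls.

## Working session

There is one attempt and no reset: what is moved stays moved. The work goes in short steps, each a Python script; the robot and the scene stay as the last script left them, time stands still between calls to the robot, and variables do not carry over. Pictures are saved under pics/ and viewed, about 8 in all and at most 12, crops included, and the job is handed in when it is done.

```bash
mkdir -p pics
cat > h.py <<'E'
import numpy as np, cv2
from plant import *
from scipy.spatial.transform import Rotation as R
def grab(n):
    q=np.array(get_tool_rot());p=np.array(get_eef_pos());c=capture(n)
    K=np.array([[c['fx'],0,c['cx']],[0,c['fy'],c['cy']],[0,0,1]])
    if n=='wrist':
        T=np.eye(4);T[:3,:3]=R.from_quat(np.r_[q[1:],q[0]]).as_matrix();T[:3,3]=p;T=T@np.array(c['hand_eye'])
    else:
        T=np.eye(4);r=R.from_rotvec(np.ravel(c['rvec'])).as_matrix();T[:3,:3]=r.T;T[:3,3]=-r.T@np.ravel(c['tvec'])
    return dict(img=c['pixels'],d=c['depth'],K=K,D=np.array(c['D']),T=T)
def save(g,f,crop=None,s=1.5):
    im=g['img'][:,:,::-1]
    if crop: u0,v0,u1,v1=crop; im=im[v0:v1,u0:u1]
    cv2.imwrite(f,cv2.resize(np.ascontiguousarray(im),None,fx=s,fy=s,interpolation=cv2.INTER_CUBIC))
def ray(g,u,v):
    x=cv2.undistortPoints(np.array([[[u,v]]],float),g['K'],g['D'])[0,0]
    return np.r_[x,1]
def onz(g,u,v,z):
    o=g['T'][:3,3];d=g['T'][:3,:3]@ray(g,u,v);return o+d*(z-o[2])/d[2]
def pt(g,u,v):
    d=g['d'][v,u];return (g['T']@np.r_[ray(g,u,v)*d,1])[:3]
def proj(g,P):
    Ti=np.linalg.inv(g['T']);return cv2.projectPoints(np.atleast_2d(np.array(P,float)),cv2.Rodrigues(Ti[:3,:3])[0],Ti[:3,3],g['K'],g['D'])[0][:,0]
E
python3 - <<'E'
from h import *
import pickle
for n in('top','side'):
    g=grab(n);save(g,f'pics/{n}1.png');pickle.dump(g,open(n+'.pkl','wb'));print(n,g['T'][:3,3])
print(get_time(),get_tool_rot())
E
```

```text
top [ 0.38926769 -0.00632434  1.13680478]
side [0.40246512 0.85982476 0.92386907]
0.1 [ 0.09524001 -0.70051503  0.09639995  0.70065332]
```

View pics/top1.png

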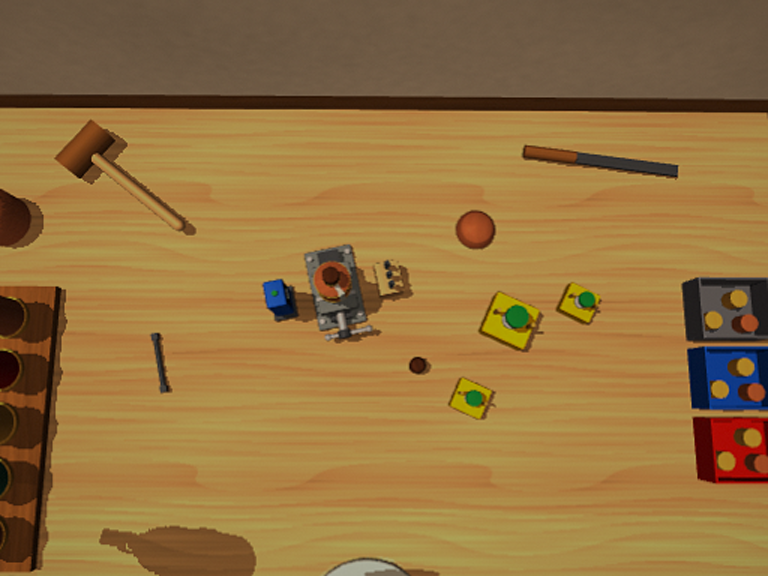

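View pics/side1.png

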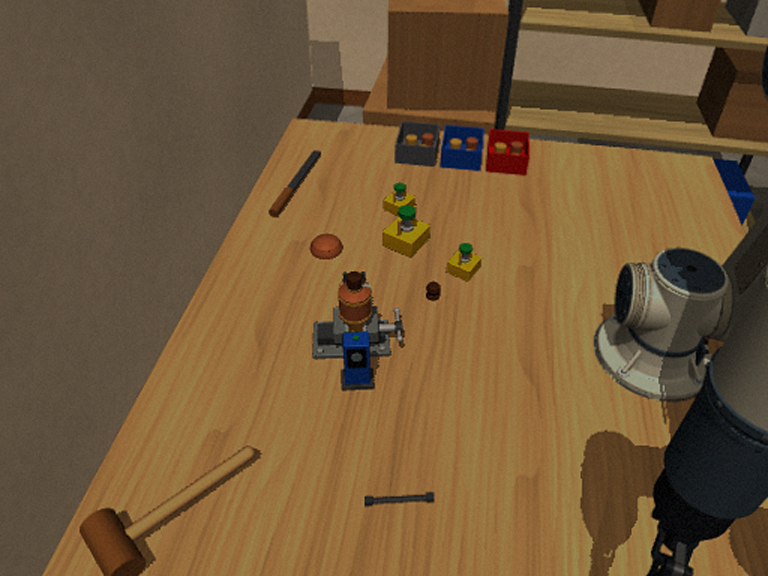

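Top picture: drum and knob at (331,277), scanner at (280,297) on the vise's +y side, pin block at (389,278). The handle is at (345,330), so vise -x points toward the robot. There are three yellow switches, at (511,320), (472,398) and (580,302). (511,320) looks largest; a crop and measurements will confirm that.

Run:
```python
from h import *
import pickle
g=pickle.load(open('top.pkl','rb'))
save(g,'pics/crop1.png',(165,150,415,290),3.2)
for n,(u,v),z in [('knob',(331,272),.174),('handle',(345,331),.034),('scan',(277,294),.121),('pinb',(391,273),.09),('capL',(516,316),.095),('cap2',(474,398),.07),('cap3',(586,299),.07)]:
    print(n,onz(g,u/1.5,v/1.5,z).round(3),pt(g,int(u/1.5),int(v/1.5)).round(3))
```

```text
knob [0.585 0.057 0.174] [0.585 0.059 0.176]
handle [0.504 0.039 0.034] [0.505 0.039 0.044]
scan [0.557 0.151 0.121] [0.557 0.153 0.119]
pinb [ 0.6   -0.042  0.09 ] [ 0.6   -0.04   0.092]
capL [ 0.525 -0.257  0.095] [ 0.526 -0.257  0.097]
cap2 [ 0.385 -0.186  0.07 ] [ 0.386 -0.186  0.067]
cap3 [ 0.559 -0.389  0.07 ] [ 0.56  -0.388  0.068]
```

View pics/crop1.png

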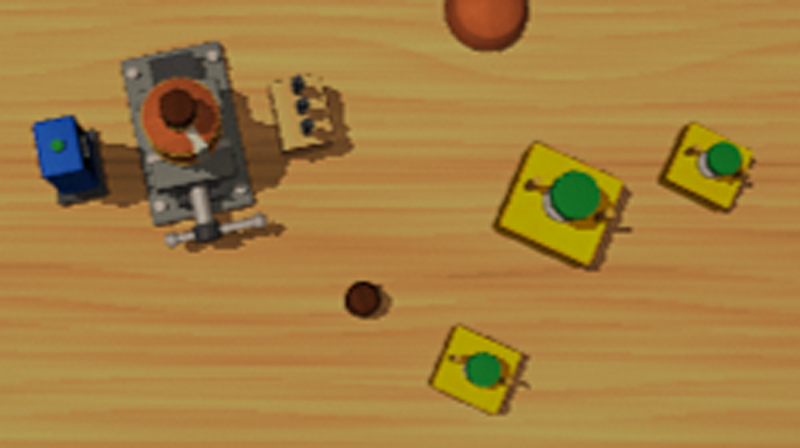

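The crop confirms it: the largest switch is at (575,197) in the crop, with the biggest box and cap. The two others are clearly smaller copies. Vise yaw is about 12.6°. Next I'll take a wrist view over the drum and check the joint-6 range.

```bash
cat >> h.py <<'E'
def down(a):
    c,s=np.cos(a),np.sin(a)
    q=R.from_matrix(np.array([[0,c,s],[0,s,-c],[-1,0,0]])).as_quat();return np.r_[q[3],q[:3]]
E
python3 - <<'E'
from h import *
import pickle
T=capture('wrist')['hand_eye'];print(np.round(T,3))
m=R.from_quat(np.r_[get_tool_rot()[1:],get_tool_rot()[0]]).as_matrix();print('a now',np.degrees(np.arctan2(m[1,1],m[0,1])))
for a in range(-180,180,30):
    r=[solve_ik([.583,.057,z],down(np.radians(a))) for z in (.166,.30)]; print(a,[None if q is None else np.round(q,2) for q in r])
E
```

```text
[[-0.001 -0.281  0.96  -0.126]
 [ 1.    -0.001  0.     0.   ]
 [ 0.001  0.96   0.281 -0.072]
 [ 0.     0.     0.     1.   ]]
a now -105.57582596429937
-180 [array([ 0.36,  0.36,  0.05,  0.  , -1.26, -0.36]), array([ 0.36,  0.32,  0.33,  0.  , -1.58, -0.36])]
-150 [array([ 0.36,  0.36,  0.05,  0.  , -1.26,  0.16]), array([ 0.36,  0.32,  0.33,  0.  , -1.58,  0.16])]
-120 [array([ 0.36,  0.36,  0.05,  0.  , -1.26,  0.68]), array([ 0.36,  0.32,  0.33,  0.  , -1.58,  0.68])]
-90 [array([ 0.36,  0.36,  0.05,  0.  , -1.26,  1.21]), array([ 0.36,  0.32,  0.33,  0.  , -1.58,  1.21])]
-60 [array([ 0.36,  0.36,  0.05,  0.  , -1.26,  1.73]), array([ 0.36,  0.32,  0.33,  0.  , -1.58,  1.73])]
-30 [array([ 0.36,  0.36,  0.05,  0.  , -1.26,  2.25]), array([ 0.36,  0.32,  0.33,  0.  , -1.58,  2.25])]
0 [array([ 0.36,  0.36,  0.05,  0.  , -1.26,  2.78]), array([ 0.36,  0.32,  0.33,  0.  , -1.58,  2.78])]
30 [array([ 0.36,  0.36,  0.05,  0.  , -1.26, -2.98]), array([ 0.36,  0.32,  0.33,  0.  , -1.58, -2.98])]
60 [array([ 0.36,  0.36,  0.05,  0.  , -1.26, -2.46]), array([ 0.36,  0.32,  0.33,  0.  , -1.58, -2.46])]
90 [array([ 0.36,  0.36,  0.05,  0.  , -1.26, -1.93]), array([ 0.36,  0.32,  0.33,  0.  , -1.58, -1.93])]
120 [array([ 0.36,  0.36,  0.05,  0.  , -1.26, -1.41]), array([ 0.36,  0.32,  0.33,  0.  , -1.58, -1.41])]
150 [array([ 0.36,  0.36,  0.05,  0.  , -1.26, -0.89]), array([ 0.36,  0.32,  0.33,  0.  , -1.58, -0.89])]
```

Run:
```python
from h import *
import pickle
reach([.583,.057,.30],down(np.radians(110)));print(get_time())
g=grab('wrist');save(g,'pics/w1.png');pickle.dump(g,open('w1.pkl','wb'))
print(proj(g,[[.584,.057,.174],[.584,.057,.145]])*1.5)
```

```text
2.45
[[375.35303881 283.16923612]
 [375.45148367 271.28674582]]
```

View pics/w1.png

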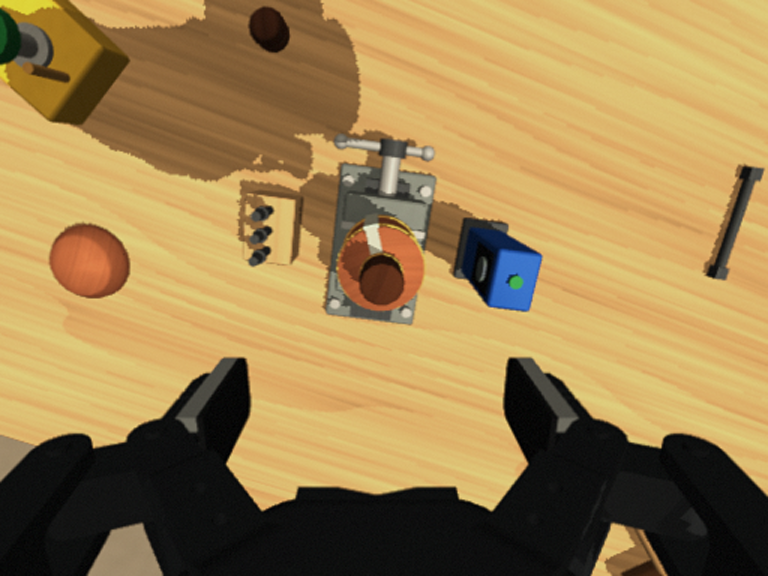

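Wrist picture: knob top at (381,280), stripe running up to the rim near (373,225), lamp at (516,282), vise bar at (392,148). I'll enlarge it for exact readings.

Run:
```python
from h import *
import pickle
g=pickle.load(open('w1.pkl','rb'));save(g,'pics/w1c.png',(210,90,370,210),5)
```

```text
(no output)
```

View pics/w1c.png

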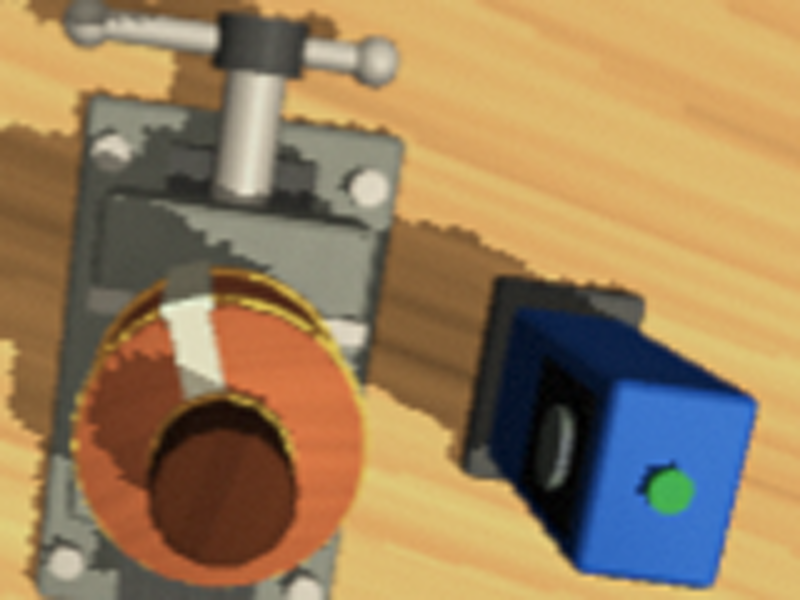

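Run:
```python
from h import *
import pickle
g=pickle.load(open('w1.pkl','rb'))
f=lambda u,v,z:onz(g,210+(u+.5)/5-.5,90+(v+.5)/5-.5,z)
k=f(222,497,.174);rim=f(221,442,.136);s=f(187,308,.136);lamp=f(671,492,.121)
b=[f(*p,.016) for p in((112,150),(370,187),(67,562),(305,590))]
print('knob',k,'rim c',rim,'stripe',s,'lamp',lamp,'bolts c',np.mean(b,0))
x=(b[2]+b[3]-b[0]-b[1]);y=b[1]+b[3]-b[0]-b[2]
A=lambda d:np.degrees(np.arctan2(d[1],d[0]))
print('yaw bolts',A(x),A(y)-90,'lamp',A(lamp-k)-90,np.linalg.norm((lamp-k)[:2]),A(lamp-rim)-90)
print('stripe world',A(s-k),A(s-rim))
```

```text
knob [0.58302459 0.06027653 0.174     ] rim c [0.58206876 0.06011939 0.136     ] stripe [0.55840171 0.04411572 0.136     ] lamp [0.56210961 0.15832321 0.121     ] bolts c [0.59287114 0.06280778 0.016     ]
yaw bolts 12.551087061600978 12.537108631505404 lamp 12.041650850229146 0.10025262777555027 11.488432609336684
stripe world -146.72179216995315 -145.933428681729
```

Vise yaw is 12.5°. The stripe is at -146.3° world (drum ≈ +21°) and the target is 102.5°, so I turn it by -111°.

Run:
```python
from h import *
a=np.radians(165)
reach([.583,.0597,.22],down(a)); print(move_straight([.583,.0597,.167],feed=.08,max_force=10))
f0=np.array(get_wrist_force());close_gripper();print('gap',get_finger_gap(),'dF',np.round(get_wrist_force()-f0,1),np.round(get_ft_torque(),2),get_time())
q=np.array(get_joint_positions());print(q)
for i in range(3):
    q[5]-=np.radians(111.2)/3; move_j(list(q)); print(np.round(get_wrist_force(),1),np.round(get_ft_torque(),2),np.round(get_eef_pos(),4))
print(get_time(),get_finger_gap())
```

```text
False
gap 0.3068743616493041 dF [-0.6  1.   2.9] [ 0.11  0.5  -0.02] 4.7917
[ 3.68708292e-01  3.60636040e-01  4.90376696e-02  1.61327622e-04
 -1.25872421e+00 -6.30425869e-01]
[-5.8  2.4  3.5] [ 0.91  1.64 -0.04] [0.5824 0.0602 0.1674]
[-7.2  5.3  5.4] [ 1.85  2.17 -0.05] [0.5821 0.061  0.1674]
[-5.5  7.6  5.5] [ 2.68  2.02 -0.06] [0.5823 0.0618 0.1675]
6.7917 0.30356814000005733
```

Run:
```python
from h import *
import pickle
let_go();p=get_eef_pos();move_straight([p[0],p[1],.22],feed=.1)
reach([.583,.060,.30],down(np.radians(54)))
g=grab('wrist');pickle.dump(g,open('w2.pkl','wb'))
c=proj(g,[[.583,.06,.14]])[0];print(c,get_time())
u,v=int(c[0])-80,int(c[1])-70;print(u,v);save(g,'pics/w2c.png',(u,v,u+160,v+120),5)
```

```text
[250.62309691 178.274676  ] 8.5417
170 108
```

View pics/w2c.png

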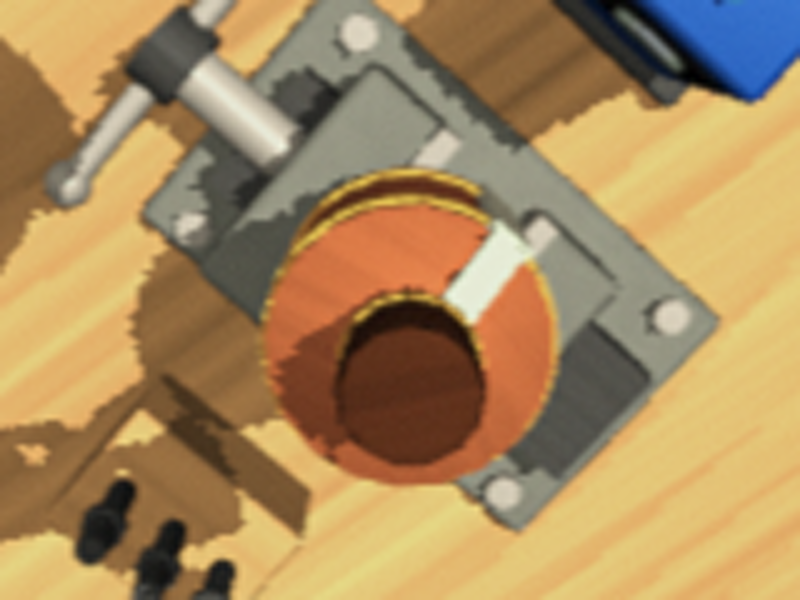

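Run:
```python
from h import *
import pickle
g=pickle.load(open('w2.pkl','rb'))
f=lambda u,v,z:onz(g,170+(u+.5)/5-.5,108+(v+.5)/5-.5,z)
A=lambda d:np.degrees(np.arctan2(d[1],d[0]))
k=f(411,390,.174);rim=f(411,340,.136);s=f(513,236,.136);e1=f(497,222,.136);e2=f(530,250,.136)
i1=f(445,296,.144);i2=f(472,322,.144)
b=[f(*p,.016) for p in((357,33),(190,227),(672,317),(503,493))]
print(k,rim,s,'stripe',A(s-k),A(s-rim),'own dir',A(e1+e2-i1-i2),'edges normal',A(e1-e2)-90,A(e2-e1)-90)
print('vise y',A(b[0]+b[2]-b[1]-b[3]),A(b[2]+b[3]-b[0]-b[1])+90)
```

```text
[0.58236608 0.06179647 0.174     ] [0.58221585 0.06207023 0.136     ] [0.57687797 0.09143505 0.136     ] stripe 100.49052090092647 100.30263760393088 own dir 103.78064165402286 edges normal -256.0117731354555 -76.0117731354555
vise y 102.18377074010816 102.54168922606456
```

The drum agrees with the target within about ±2° (100.4° and 103.8° by two readings, target 102.4°) and it is released. Next, the switch.

Run:
```python
from h import *
import pickle
reach([.525,-.257,.23],down(np.radians(70)))
g=grab('wrist');pickle.dump(g,open('w3.pkl','wb'));save(g,'pics/w3.png')
print(proj(g,[[.525,-.257,.095]])*1.5)
close_gripper();dwell(.3);print(get_finger_gap(),get_time(),np.round(get_wrist_force(),2))
```

```text
[[375.76155525 277.4500544 ]]
0.003082857579530312 10.9083 [ 0.16 -0.85  0.2 ]
```

View pics/w3.png

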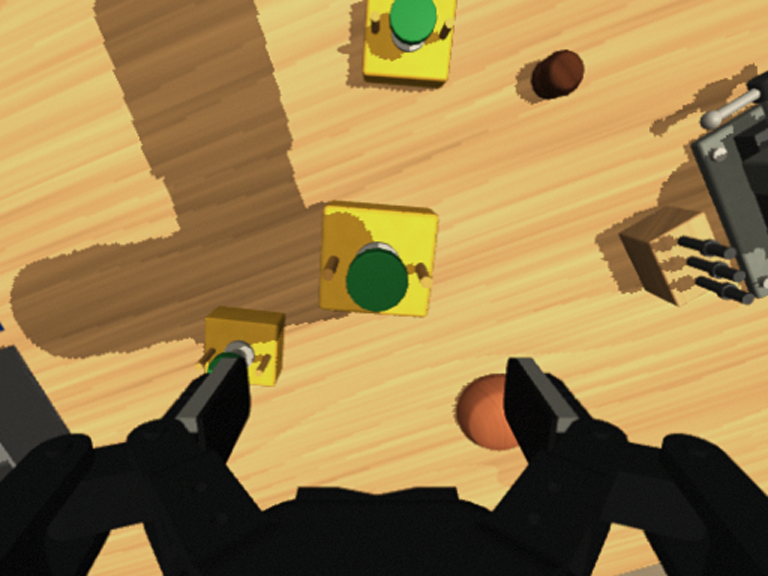

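The wrist picture shows the large cap at (377,279), 2 px from the prediction, with posts on both sides at (331,266) and (424,274). Now press, with force feedback.

Run:
```python
from h import *
x,y=.525,-.2575
move_straight([x,y,.125],feed=.1);dwell(.3)
f0=np.array(get_wrist_force())
r=move_straight([x,y,.106],feed=.012,max_force=2.0)
z=get_eef_pos()[2];print('contact',r,z,np.round(get_wrist_force()-f0,2),get_time())
for zz in (.110,.108,.106):
    move_straight([x,y,zz],feed=.012);dwell(.2);print(zz,np.round(get_eef_pos(),5),np.round(get_wrist_force()-f0,2))
print(get_time())
```

```text
contact True 0.11128296432955823 [0.25 2.37 3.03] 13.475
0.11 [ 0.52506 -0.25753  0.11012] [-1.75  2.24  3.34]
0.108 [ 0.52503 -0.25754  0.10806] [-2.2   1.78  4.  ]
0.106 [ 0.52504 -0.25752  0.10613] [-2.32  1.86  5.12]
14.9583
```

Run:
```python
from h import *
import pickle
x,y=.525,-.2575
for zz in (.104,.1018):
    move_straight([x,y,zz],feed=.012);dwell(.3);print(zz,np.round(get_eef_pos(),5),np.round(get_wrist_force(),2))
g=grab('wrist');pickle.dump(g,open('w4.pkl','wb'))
s=grab('side');c=proj(s,[[x,y,.09]])[0].astype(int);print(c,get_time())
save(s,'pics/side2.png',(c[0]-80,c[1]-50,c[0]+80,c[1]+50),4)
a=cv2.imread('pics/side2.png')[:,:];save(g,'pics/w4.png',None,1.25);b=cv2.imread('pics/w4.png')
cv2.imwrite('pics/both.png',np.vstack([cv2.resize(a[100:340],(640,240)),b[:340]]))
```

```text
0.104 [ 0.52503 -0.25755  0.10422] [-1.23  0.85  5.86]
0.1018 [ 0.52503 -0.25754  0.10217] [-1.29  0.75  5.9 ]
[271 140] 16.3083
```

View pics/both.png

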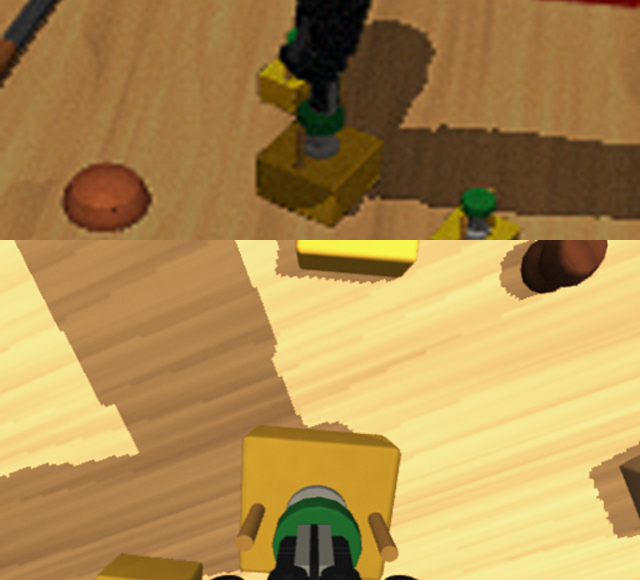

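Both views show the fingers centred on the green cap, well clear of the posts (post tops near (243,541) and (389,555), visible cap around (290,535)). I'll compare cap and post heights by depth and average the force.

Run:
```python
from h import *
import pickle
g=pickle.load(open('w4.pkl','rb'))
im=g['img'].astype(int);H=g['d'].shape
P=lambda u,v:pt(g,u,v)
m=(im[:,:,1]>im[:,:,0]+40)&(im[:,:,1]>im[:,:,2]+20)
vs,us=np.where(m);sel=(vs>200)&(vs<290)
Z=np.array([P(u,v) for u,v in zip(us[sel],vs[sel])]);z=Z[:,2]
print('green',len(z),np.percentile(z,[5,25,50,75,90,95,99]).round(4))
for (u,v) in((243,541),(389,555)):
    u0,v0=int(u/1.25),int((v-240)/1.25)
    q=np.array([P(a,b) for a in range(u0-9,u0+10) for b in range(v0-9,v0+10)])
    print('post',np.sort(q[:,2])[-40::5].round(4))
f=[]
for i in range(20): dwell(.02);f.append(get_wrist_force())
print(np.mean(f,0).round(2),np.std(f,0).round(2),np.round(get_eef_pos(),5),get_time())
```

```text
green 1524 [0.0779 0.0842 0.085  0.0855 0.0859 0.0862 0.0977]
post [0.0856 0.0857 0.0857 0.0858 0.0859 0.0861 0.0862 0.0864]
post [0.0857 0.0857 0.0857 0.0858 0.0859 0.086  0.0861 0.0863]
[-1.19  1.11  6.27] [0.44 0.36 0.44] [ 0.52504 -0.25753  0.10216] 16.6417
```

The cap top (about 85.0–85.5 mm) is level with the post tops (about 85.7 mm), and the 6.3 N force fits. Handing in while holding.

Run:
```python
from h import *
finish_job();print(get_time(),get_eef_pos())
```

```text
the job is handed in; nothing more can be done
the job is handed in; nothing more can be done
```

I turned the drum by its knob about -111° until the white stripe faced the scanner, let go, and pressed the largest switch's cap about 10 mm. The job was handed in at about 16.7 s with the cap still held down.

- **Stripe direction:** two readings after release gave 100.4° and 103.8° in world angle, against a target of 102.4°. They disagree with each other but both lie within about 2° of the target. I did not look at the drum again after moving to the switch.
- **Cap height:** by wrist depth, the cap top was at about 85.0–85.5 mm and the post tops at about 85.7 mm. That matches the fingertip height of 85.2 mm.
- **Cap force:** it averaged 6.3 N with about 0.4 N of noise, a little under the nominal 7 N. The cap was never near the bottom.
- **Other parts:** no contact with anything else was seen. The highest wrist force I read was about 11 N, while turning the drum.

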